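# Unlock the food slicer's carriage and load the cheese

## Robot

A 6-joint arm with a two-finger parallel gripper is mounted at the origin on the work surface. World frame = base frame: x ahead of the robot, y to its left, z up, the work surface at z = 0. Lengths are in m, angles in rad, forces in N, time in s.
With the tool pointing down it reaches from about 0.25 to 0.8 m from the base axis. Payload 3.9 kg.
Tool frame: the origin (TCP) lies between the finger pads; the fingertips stand 25 mm ahead of it and the grasp point (between the pads) lies 6 mm ahead of it; z points along the fingers, y is the line along which they close (so a half turn about z gives the same grasp; the last joint's range is limited). The gripper opens to 85 mm and grips with 20 to 120 N. Pads are 22 mm wide; open, the fingers measure 114 mm over their backs; the gripper's body (76 mm by 85 mm) begins 54 mm behind the grasp point. The pads swing forward as they close: fully open they stand 13 mm farther back than shut.
Start: joints at [-1.162, 0.26, -0.138, 1.173, 0, 1.571], TCP at [0.209, -0.482, 0.256] pointing down, gripper open.
Joint ranges: [-2.78, 2.78], [-0.83, 1.72], [-1.28, 1.37], [-1.9, 2.12], [-1.57, 1.48], [-3.14, 3.14]. Speed limits (rad/s): [2.57, 2.57, 3.14, 3.14, 3.14, 3.14].

## Interface

Orientations are given as a rotation vector (axis times angle).
In Python, from station import robot, capture, calibration gives the robot as it stands. The module is installed in compiled form; this text tells all that it offers.
- The arm moves only by the tool play_rows, never from a script. Its argument "motion" is a list of rows, each a list of 6 numbers: the shift along the world's x, y, z normalised to -1 to 1, where 1 is 120 mm, then the turn, a rotation vector about the world's x, y, z normalised to -1 to 1, where 1 is 1.5 rad. A call has 1 to 20 rows; each row is the pose to reach, as a shift and turn from the pose commanded when the call began; what a row does not reach only later rows make up. A row lasts 1/10 s, in which the tool goes at most 50 mm and 8.59 degrees, less where a joint would pass 70% of its speed; a pose out of reach is approached as far as the arm can. A call with a number of a shift or a turn outside -1 to 1 is refused whole. A call with a gripper value outside its range is refused whole. "jaw" is the opening, from -1 (shut) to 1 (fully open), set as the call begins (left out, the last holds). The fingers move at their own pace and stop on an object; "squeeze" is the grip in N (left out, the last holds). Time passes only in rows, so rows that repeat a pose let the fingers close. It gives the time, the measured TCP pose, the force, the opening and the grip force at its end, in the units of the state.
- robot.state(): the state, without advancing time (a new reading comes with each control period).
- capture(name): name is "scene" or "top" or "wrist"; returns (picture, depth): 420x560x3 uint8, blue, green, red; 420x560 float32, m along the optical axis (not along the pixel's ray), 0 where there is no reading.
- calibration(name): a dict with "mtx" (3x3 intrinsics, pixels), "world_to_cam" (4x4, takes a point from world to camera coordinates). Camera axes: x right, y down, z forward; pixel columns grow to the right and rows downward; lengths in m; the calibration is good to about 2 mm. A picture is of the moment at which its call begins: read the wrist's pose just before it. calibration takes no time and is no camera call; for the wrist camera it gives the pose at the moment of the call.
- robot.sign_off(): hands the job in; it is judged then, once.
The state is a dict: "time_s": time; "joint_positions": joint angles; "qvel": joint speeds; "effort": joint torques, N m; "eef_pos": TCP position; "ee_rot": TCP orientation; "contact_force": force on the tool from outside, world axes, zero at the start; "ft_torque": the same for the moment, N m; "finger_gap": finger opening in m; "grip_force": force on a finger pad.
Only numpy, scipy, OpenCV 4.12 (cv2) and the standard library are available. Lean on these libraries where they do the work, as an engineer would, in place of code of your own. Each camera call takes 0.05 s, during which the arm holds its last target. There are 200 camera calls.

## Task

Get the food slicer ready to cut: pull up the spring plunger's T-bar and twist it into its rest notch so that it stays up by itself, then slide the carriage all the way to its stop at the loading end, away from the blade. Then lay the block of cheese flat in the carriage tray, putting it down gently without dropping it, and leave the plunger up in its notch and the jar and the mug where they stand.

Things in the scene. Friction and masses are not known exactly. Their poses are not given: they have to be found in the camera images.
- slicer: The food slicer: a white base 300 mm (x) by 460 mm (y), 34 mm high, fixed to the worktop; origin at the underside below a point 15 mm to its -x side of the base's centre. Its own +y end carries the upright round blade (170 mm across, its plane across x at x = 76 mm, centred at y = 115, up to 207 mm high) with the white gear housing and motor behind it, x = 74 to 160 mm. The plunger stands near its -x edge, on the axis x = -105, y = 90 mm; the carriage runs along y.
- plunger (a joint): Lift of the spring plunger in m, straight up: 0 = pin down in the carriage's lock hole (start), 0.030 = upper end. A spring pulls it down with about 6 N at 0 and 10 N at 0.030 (weight included). The cross pin under the T-bar lies in a deep slot of the steel sleeve, so the T-bar cannot be turned below a lift of 0.022; aim for 0.025 to 0.028 while twisting. Resting in the notch it reads 0.017; the carriage is free from 0.012 up.
- knob (a joint): Turn of the T-bar in rad, counter-clockwise seen from above: 0 = in the deep slot (start, within 0.05), 1.22 = over the rest notch, which is 5 mm deep and takes the pin within about 0.07 either side; stop at 1.30. It turns easily (under 0.05 N m). Let go over the notch, it drops in by 5 mm and stays.
- bar (a point): Centre of the plunger's black T-bar: 70 mm long (its own x), 16 mm wide (y), 20 mm high (z up); rises and turns with it. At rest 136 mm above the worktop. The top of the steel sleeve (54 mm across) lies 34 mm below this point at rest.
- carriage (a joint): Travel of the carriage in m along the slicer's own -y: 0 = in front of the blade, locked by the plunger; 0.140 = stop at the loading end. About 2 N of friction; it stays where it is left.
- handle (a point): Grip point on the carriage's upright black handle: round, 28 mm across, its axis vertical, at 110 mm above the worktop; the grip reaches from 35 mm below to 22 mm above this point. 132 mm to the -y side of the tray's centre; axes as the slicer's.
- tray (a point): Centre of the tray's floor on the carriage, 50 mm above the worktop, axes as the slicer's. The inside is 120 mm (x) by 180 mm (y); walls above the floor: 18 mm at -x and +y, 6 mm at +x (blade side), 40 mm at -y (the handle's end).
- cheese: Block of hard cheese, 50 mm (x) by 110 mm (y) by 55 mm high (z up), about 0.32 kg; origin at the centre of its underside. Stands loose on the worktop to the robot's right.
- jar: Glass jar, 68 mm across, 100 mm high, origin at the centre of its underside; bystander, to be left alone.
- mug: White mug, 76 mm across, 90 mm high, with a handle at its +y; origin at the centre of its underside; bystander, to be left alone.
There are look-alikes about, which are no part of the job. What is shaped like the cheese but pink or turquoise is not meant.

How it is judged:
On the way, in this order (a step that is already met when the one before it is completed fails the run):
1. the plunger rests by itself in its rest notch, let go (value of joint plunger between 0.0145 and 0.0195 m and value of joint knob above 1.08 rad and contact force between slicer and the fingers below 0.1 N), for 0.3 s.
2. the carriage is at its stop at the loading end (value of joint carriage above 0.132 m), for 0.2 s.
At the end, for the whole second after the job is handed in: Plunger held up by its rest notch (lift 14.5 to 19.5 mm, turned over 1.08 rad); carriage within 10 mm of its stop at the loading end; cheese still, upright and flat on the tray's floor inside the walls (underside within 4 mm of the floor, tilt under 0.06 rad) (value of joint plunger between 0.0145 and 0.0195 m and value of joint knob above 1.08 rad and value of joint carriage above 0.13 m and x of cheese in the frame of tray between -0.05 and 0.05 m and y of cheese in the frame of tray between -0.08 and 0.08 m and z of cheese in the frame of tray below 0.004 m and angle between cheese's own z axis and vertical below 0.06 rad and linear speed of cheese below 0.02 m/s); the robot touches nothing.
It fails at once if the cheese is dropped (falls free faster than 0.7 m/s) (linear speed of cheese above 0.7 m/s and contact force between cheese and the fingers below 0.1 N).
It fails at once if jar or mug moved by more than 30 mm (distance of any of jar, mug from where it was at the start of the episode above 0.03 m).
It also fails if it takes over 72 s, if anything falls off the work surface, if the arm or the gripper's body presses on something with over 40 N, if the wrist force passes 120 N, or if a joint passes its speed limit or range.

## Working session

There is one attempt and no reset: what is moved stays moved. The work goes in short steps, Python scripts to look and compute and a tool call to move; the robot and the scene stay as the last step left them, time stands still between calls to the robot, and variables do not carry over. Pictures are saved under pics/ and viewed, at most 10 in all, crops included, and the job is handed in when it is done.

Besides the shell and the picture viewer there is one more tool, called after ">>>" as name([rows], argument=value, ...), one row to a line, values as JSON. play_rows: Moves the arm, as the interface text tells. Scaled input: -1 to 1 covers 120 mm each way for a shift and 1.5 rad each way for a turn. Its arguments: {"type":"object","properties":{"motion":{"type":"array","items":{"type":"array","items":{"type":"number","minimum":-1,"maximum":1}}},"jaw":{"type":"number"},"squeeze":{"type":"number"}},"required":["motion"]}

```bash
mkdir -p pics; cat > h.py <<'E'
import numpy as np, cv2
from station import robot, capture, calibration
def cloud(name):
    c=calibration(name); im,d=capture(name)
    K=np.array(c["mtx"]); T=np.linalg.inv(np.array(c["world_to_cam"]))
    v,u=np.mgrid[0:420,0:560]
    P=np.stack([(u-K[0,2])/K[0,0]*d,(v-K[1,2])/K[1,1]*d,d],-1)
    W=P@T[:3,:3].T+T[:3,3]; W[d==0]=np.nan
    return im,d,W
E
python3 - <<'E'
from h import *
for n in("scene","top"):
    im,d,W=cloud(n); cv2.imwrite(f"pics/{n}0.png",im); np.savez(f"{n}0.npz",im=im,W=W)
    c=calibration(n);print(n,np.linalg.inv(c["world_to_cam"])[:3].round(3).tolist(),c["mtx"][0][0])
print(robot.state())
E
```

```text
scene [[-0.301, 0.668, -0.681, 1.247], [0.954, 0.221, -0.204, 0.084], [0.014, -0.711, -0.703, 0.866]] 388.9521785793398
top [[0.0, -0.985, 0.17, 0.34], [-1.0, 0.0, 0.001, -0.141], [-0.001, -0.17, -0.985, 1.075]] 429.5893234606301
{'time_s': 0.1, 'joint_positions': array([-1.16195793e+00,  2.60623273e-01, -1.39268928e-01,  1.17269343e+00,
        4.17203181e-06,  1.57079262e+00]), 'qvel': array([ 0.0017947 , -0.00075759,  0.00287629,  0.00166574,  0.00113375,
        0.0007927 ]), 'effort': array([-4.67831478e-05, -4.06509519e+01,  2.54527330e+01,  1.00960757e-02,
       -1.40964812e-05, -1.43432248e-05]), 'eef_pos': array([ 0.20848111, -0.48119874,  0.25553458]), 'ee_rot': array([-3.07446408e+00, -6.37388388e-01,  5.63818273e-04]), 'contact_force': array([ 0.70477323, -0.1614683 ,  0.10290341]), 'ft_torque': array([-0.03024649,  0.01080458,  0.00158334]), 'grip_force': 0.0, 'finger_gap': 0.08558435254146195}
```

```bash
python3 -c "
import cv2,numpy as np
a=cv2.imread('pics/scene0.png');b=cv2.imread('pics/top0.png');print(a.shape)"
```

```text
(420, 560, 3)
```

View pics/scene0.png

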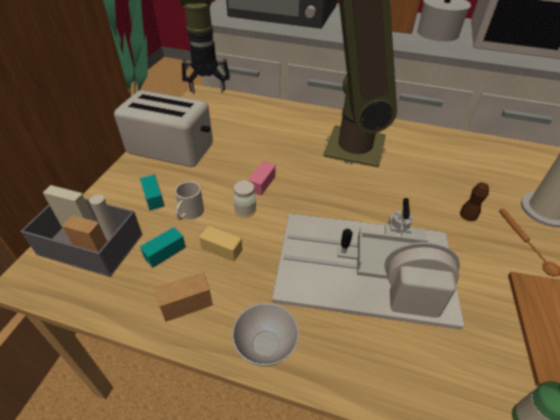

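View pics/top0.png

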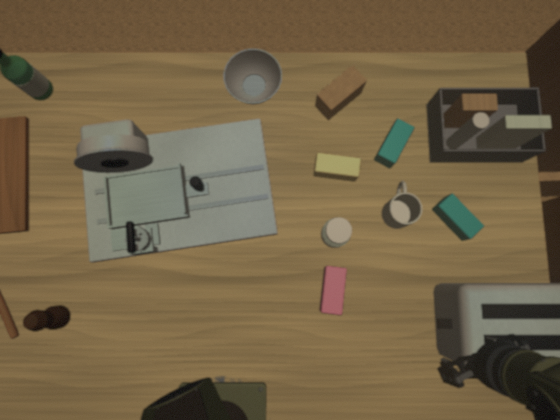

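The scene shows these candidates for the cheese, by top-view pixel:
- yellow block (338,166)
- pink block (334,290)
- turquoise blocks (395,142) and (459,216)
- larger brown box (342,92)

The yellow block fits the description best. The T-bar is at about (130,237), the handle at (197,184), the jar at (337,232) and the mug at (404,210).

```bash
cat > m.py <<'E'
from h import *
def rect(m,W,name,zlo,zhi):
    z=W[...,2]; s=m&(z>zlo)&(z<zhi)
    n,l,st,_=cv2.connectedComponentsWithStats(s.astype(np.uint8))
    k=1+np.argmax(st[1:,4]); P=W[l==k]
    r=cv2.minAreaRect((P[:,:2]*1000).astype(np.float32))
    print(name,len(P),"rect mm",[np.round(q,1) for q in r],"mean",np.nanmean(P,0).round(4),"z med",np.median(P[:,2]).round(4)); return P
E
python3 - <<'E'
from m import *
def box(u0,v0,u1,v1):
    m=np.zeros((420,560),bool); m[v0:v1,u0:u1]=1; return m
f=np.load("top0.npz"); im,W=f["im"],f["W"]; hsv=cv2.cvtColor(im,cv2.COLOR_BGR2HSV)
g=im.max(2)
print(hsv[166,338],hsv[92,342],hsv[237,130],hsv[184,197],hsv[230,240])
rect(box(305,145,370,190)&(hsv[...,0]>18)&(hsv[...,0]<35)&(hsv[...,1]>80),W,"cheese top",.045,.065)
rect(box(310,60,375,125),W,"brown",.02,.1)
rect(box(120,215,145,260)&(g<60),W,"tbar top",.13,.16)
rect(box(185,170,210,195)&(g<70),W,"handle top",.11,.15)
rect(box(70,110,290,270),W,"base",.026,.042)
rect(box(320,215,355,250),W,"jar",.09,.115)
rect(box(385,180,425,230),W,"mug",.08,.10)
rect(box(100,165,190,228),W,"tray floor",.044,.056)
f=np.load("scene0.npz"); im2,W2=f["im"],f["W"]; h2=cv2.cvtColor(im2,cv2.COLOR_BGR2HSV);g2=im2.max(2)
rect(box(195,220,250,265)&(h2[...,1]>60),W2,"cheese sc",.045,.065)
rect(box(395,190,415,225)&(g2<70),W2,"tbar sc",.12,.16)
rect(box(335,222,358,255)&(g2<70),W2,"handle sc",.08,.15)
a=cv2.resize(im[130:270,80:280],(800,560),interpolation=cv2.INTER_CUBIC)
b=cv2.resize(im[130:200,300:420],(400,233),interpolation=cv2.INTER_CUBIC)
c=cv2.resize(im2[210:330,130:270],(400,343))
d=cv2.resize(im[130:270,80:280],(400,280))
e=cv2.resize(im2[180:300,330:450],(400,296))
out=np.zeros((580,800,3),np.uint8); out[:233,:400]=b; out[235:578,:400]=c; out[:280,400:]=d; out[282:578,400:]=e
cv2.imwrite("pics/crop1.png",out)
E
```

```text
[ 27  93 167] [ 16 119 126] [15 14 36] [60 15 35] [ 42  18 139]
cheese top 905 rect mm [array([ 618.8, -276.1]), array([110.3,  50.7]), np.float64(82.1)] mean [ 0.6176 -0.2756  0.0549] z med 0.0551
brown 1361 rect mm [array([ 811.2, -287.4]), array([ 56.7, 122.5]), np.float64(40.9)] mean [ 0.8036 -0.2854  0.0679] z med 0.0745
tbar top 235 rect mm [array([431.9, 190.5]), array([66.3, 14.9]), np.float64(6.6)] mean [0.432  0.1889 0.1439] z med 0.1447
handle top 120 rect mm [array([557.2,  55.2]), array([24.4, 23.2]), np.float64(88.1)] mean [0.5564 0.0547 0.1287] z med 0.1307
base 13545 rect mm [array([564.9, 121.2]), array([300.7, 460.6]), np.float64(8.7)] mean [0.5633 0.0647 0.0344] z med 0.0343
jar 534 rect mm [array([ 451.9, -269.2]), array([57.7, 58.1]), np.float64(44.2)] mean [ 0.452  -0.2686  0.1002] z med 0.1003
mug 245 rect mm [array([ 504.8, -427.4]), array([74.3, 75. ]), np.float64(26.0)] mean [ 0.5048 -0.4284  0.0882] z med 0.0889
tray floor 3440 rect mm [array([543.7, 192.2]), array([123.7, 177.4]), np.float64(9.2)] mean [0.542  0.1936 0.0502] z med 0.0501
cheese sc 602 rect mm [array([ 623.4, -274.9]), array([112. ,  52.1]), np.float64(82.7)] mean [ 0.6267 -0.2726  0.0526] z med 0.053
tbar sc 106 rect mm [array([440.7, 191.3]), array([65.2, 14.1]), np.float64(7.2)] mean [0.447  0.192  0.1421] z med 0.1432
handle sc 153 rect mm [array([567.6,  57.7]), array([21.8, 22. ]), np.float64(37.1)] mean [0.5715 0.0594 0.113 ] z med 0.116
```

View pics/crop1.png

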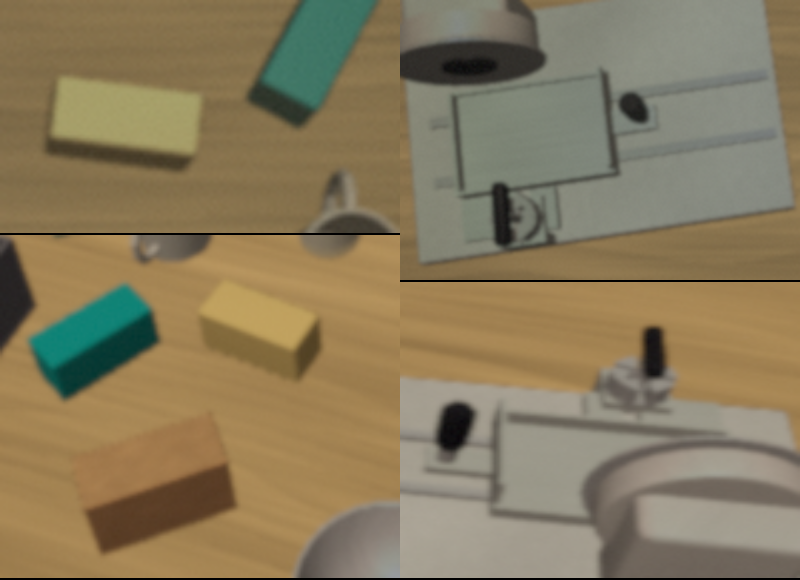

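The crop confirms it: the yellow block measures 110 x 50 x 55 mm, so it's the cheese. The brown one is larger (about 122 x 57 x 75 mm) and the others are pink or turquoise. I'm starting towards the T-bar at (0.432, 0.191).

>>> play_rows([
  [0.08,0.23,0,0,0,0.08],
  [0.16,0.47,0,0,0,0.16],
  [0.24,0.7,0,0,0,0.24],
  [0.31,0.93,0,0,0,0.32],
], jaw=1)

```text
time_s: 0.5
eef_pos: [0.2459, -0.3688, 0.2558]
ee_rot: [-2.832, -1.357, -0.0]
contact_force: [0.8, -0.2, -0.5]
finger_gap: 0.0854
grip_force: 0.0
```

>>> play_rows([
  [0.08,0.23,0,0,0,0.08],
  [0.16,0.47,0,0,0,0.16],
  [0.24,0.7,0,0,0,0.24],
  [0.31,0.93,0,0,0,0.32],
])

```text
time_s: 0.9
eef_pos: [0.2831, -0.2572, 0.256]
ee_rot: [-2.429, -1.992, -0.0]
contact_force: [0.1, 0.1, 0.4]
finger_gap: 0.0853
grip_force: 0.0
```

```bash
python3 -c "
from h import *
s=robot.state();print(s['time_s'],s['joint_positions'].round(3),s['eef_pos'].round(4),s['ee_rot'].round(3))"
```

```text
0.9 [-0.738  0.016 -0.434  1.122  0.     1.03 ] [ 0.2831 -0.2572  0.256 ] [-2.429 -1.992 -0.   ]
```

>>> play_rows([
  [0.08,0.23,0,0,0,0.08],
  [0.16,0.47,0,0,0,0.16],
  [0.24,0.7,0,0,0,0.24],
  [0.31,0.93,0,0,0,0.32],
])

```text
time_s: 1.3
eef_pos: [0.3203, -0.1457, 0.2561]
ee_rot: [-1.886, -2.512, 0.0]
contact_force: [0.4, -0.0, 0.2]
finger_gap: 0.0854
grip_force: 0.0
```

>>> play_rows([
  [0.08,0.23,0,0,0,0.08],
  [0.16,0.47,0,0,0,0.16],
  [0.24,0.7,0,0,0,0.24],
  [0.31,0.93,0,0,0,0.32],
])

```text
time_s: 1.7
eef_pos: [0.3575, -0.0341, 0.2561]
ee_rot: [-1.234, -2.889, 0.0]
contact_force: [0.3, -0.3, 0.2]
finger_gap: 0.0852
grip_force: 0.0
```

>>> play_rows([
  [0.08,0.23,0,0,0,0.08],
  [0.16,0.47,0,0,0,0.16],
  [0.24,0.7,0,0,0,0.24],
  [0.31,0.93,0,0,0,0.32],
])

```text
time_s: 2.1
eef_pos: [0.3947, 0.0775, 0.256]
ee_rot: [-0.512, -3.099, 0.0]
contact_force: [0.8, 0.6, 0.8]
finger_gap: 0.0855
grip_force: 0.0
```

>>> play_rows([
  [0.08,0.23,0,0,0,0.08],
  [0.16,0.47,0,0,0,0.16],
  [0.24,0.7,0,0,0,0.24],
  [0.31,0.93,0,0,0,0.31],
  [0.31,0.93,0,0,0,0.31],
])

```text
time_s: 2.6
eef_pos: [0.4329, 0.1906, 0.2558]
ee_rot: [-0.214, 3.134, 0.002]
contact_force: [-0.3, -0.5, -0.9]
finger_gap: 0.0855
grip_force: 0.0
```

```bash
python3 - <<'E'
from m import *
s=robot.state();print(s['time_s'],s['joint_positions'].round(3),s['eef_pos'].round(4),s['ee_rot'].round(3))
im,d,W=cloud("wrist"); cv2.imwrite("pics/w1.png",im); np.savez("w1.npz",im=im,W=W)
m=(im.max(2)<70)&(np.abs(W[...,0]-.432)<.06)&(np.abs(W[...,1]-.19)<.05)
rect(m,W,"bar wrist",.136,.156)
E
```

```text
2.6 [ 4.140e-01  1.710e-01 -2.570e-01  1.142e+00  1.000e-03  2.780e-01] [0.4329 0.1906 0.2558] [-2.140e-01  3.134e+00  2.000e-03]
bar wrist 2250 rect mm [array([432.4, 191.6]), array([68.8, 15.9]), np.float64(7.4)] mean [0.4301 0.1909 0.1446] z med 0.1449
```

View pics/w1.png

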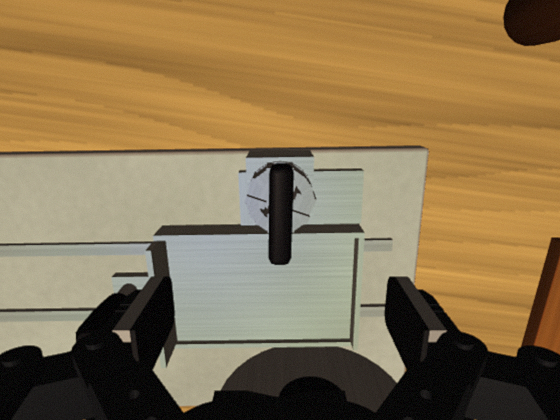

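The wrist view shows the T-bar at about (281,215), aligned with the finger gap. Next: descend, grip, lift, then check.

>>> play_rows([
  [0,0.01,-0.2,0,0,0],
  [0,0.01,-0.4,0,0,0],
  [0,0.01,-0.6,0,0,0],
  [0,0.01,-0.8,0,0,0],
  [0,0.01,-0.95,0,0,0],
  [0,0.01,-0.95,0,0,0],
])

```text
time_s: 3.25
eef_pos: [0.4292, 0.187, 0.14]
ee_rot: [0.204, -3.129, 0.004]
contact_force: [-0.3, -0.0, -0.1]
finger_gap: 0.0855
grip_force: 0.0
```

>>> play_rows([
  [0,0,0,0,0,0],
  [0,0,0,0,0,0],
  [0,0,0,0,0,0],
  [0,0,0,0,0,0],
  [0,0,0,0,0,0],
  [0,0,0,0,0,0],
  [0,0,0,0,0,0],
  [0,0,0,0,0,0],
  [0,0,0,0,0,0],
  [0,0,0,0,0,0],
], jaw=-1, squeeze=60)

```text
time_s: 4.25
eef_pos: [0.4322, 0.1907, 0.1433]
ee_rot: [-0.209, 3.134, 0.006]
contact_force: [-2.4, 4.9, 5.0]
finger_gap: 0.0147
grip_force: 59.6
```

```bash
python3 -c "
from h import *
s=robot.state();print(s['time_s'],s['eef_pos'].round(4),s['contact_force'].round(2),s['finger_gap'],s['grip_force'])"
```

```text
4.25 [0.4322 0.1907 0.1433] [-2.41  4.87  5.01] 0.014703329126219735 59.564675544024794
```

>>> play_rows([
  [0,0,0.06,0,0,0],
  [0,0,0.12,0,0,0],
  [0,0,0.18,0,0,0],
  [0,0,0.22,0,0,0],
  [0,0,0.22,0,0,0],
  [0,0,0.22,0,0,0],
  [0,0,0.22,0,0,0],
])

```text
time_s: 4.95
eef_pos: [0.432, 0.1907, 0.1678]
ee_rot: [0.209, -3.134, -0.005]
contact_force: [1.7, 7.0, -8.9]
finger_gap: 0.015
grip_force: 58.6
```

```bash
python3 - <<'E'
from m import *
s=robot.state();print(s['time_s'],s['eef_pos'].round(4),s['contact_force'].round(2),s['ft_torque'].round(2),s['finger_gap'],s['grip_force'])
im,d,W=cloud("wrist"); cv2.imwrite("pics/w2.png",im)
im,d,W=cloud("top"); cv2.imwrite("pics/t2.png",im)
im,d,W=cloud("scene"); cv2.imwrite("pics/s2.png",cv2.resize(im[150:270,320:480],(800,600)))
E
```

```text
4.95 [0.432  0.1907 0.1678] [ 1.72  6.96 -8.92] [ 1.18 -0.52  0.03] 0.015022745122011984 58.56005153618753
```

View pics/s2.png

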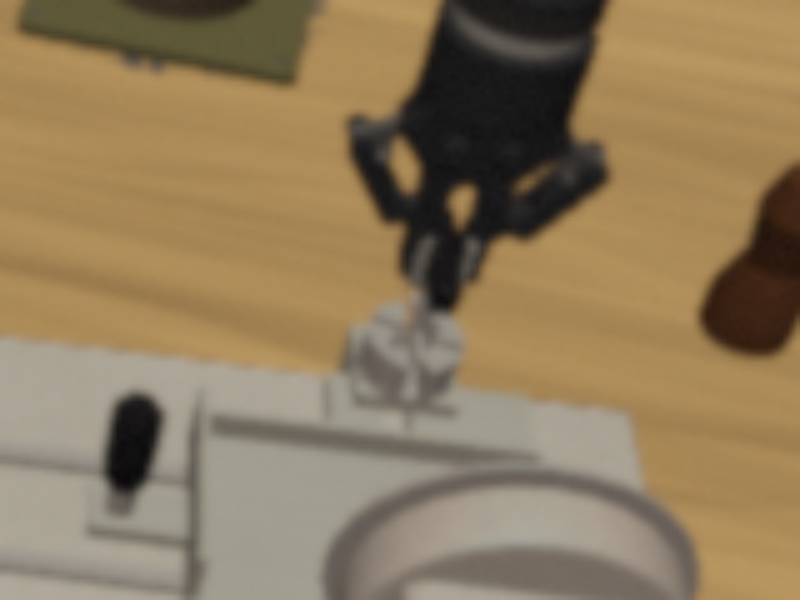

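The scene crop shows the T-bar held in the fingers, clear of the sleeve at about (410,350) in the crop. I'll raise it 2 mm more and start the twist.

>>> play_rows([
  [0,0.01,0.02,0,0,0],
  [0,0.01,0.02,0,0,0],
  [0,0.01,0.02,0,0,0.05],
  [0,0.01,0.02,0,0,0.1],
  [0,0.01,0.02,0,0,0.15],
  [0,0.01,0.02,0,0,0.2],
  [0,0.01,0.02,0,0,0.2],
])

```text
time_s: 5.8
eef_pos: [0.4321, 0.1905, 0.1706]
ee_rot: [-0.674, 3.068, 0.0]
contact_force: [2.8, 3.6, -10.5]
finger_gap: 0.0148
grip_force: 58.7
```

```bash
python3 - <<'E'
from m import *
s=robot.state();print(s['time_s'],s['eef_pos'].round(4),s['contact_force'].round(2),s['ft_torque'].round(2),s['finger_gap'],s['grip_force'])
E
```

```text
5.8 [0.4321 0.1905 0.1706] [  2.82   3.56 -10.5 ] [ 0.71 -0.74 -0.01] 0.014760158149169198 58.66214604895504
```

>>> play_rows([
  [0,0,0,0,0,0.07],
  [0,0,0,0,0,0.14],
  [0,0,0,0,0,0.21],
  [0,0,0,0,0,0.28],
  [0,0,0,0,0,0.35],
  [0,0,0,0,0,0.42],
  [0,0,0,0,0,0.49],
  [0,0,0,0,0,0.56],
  [0,0,0,0,0,0.63],
  [0,0,0,0,0,0.63],
  [0,0,0,0,0,0.63],
])

```text
time_s: 6.9
eef_pos: [0.4332, 0.1899, 0.171]
ee_rot: [-1.993, 2.427, -0.004]
contact_force: [5.1, 0.9, -10.4]
finger_gap: 0.0152
grip_force: 58.8
```

>>> play_rows([
  [0,0,-0.02,0,0,0],
  [0,0,-0.04,0,0,0],
  [0,0,-0.06,0,0,0],
  [0,0,-0.075,0,0,0],
  [0,0,-0.075,0,0,0],
  [0,0,-0.075,0,0,0],
])

```text
time_s: 7.5
eef_pos: [0.4332, 0.19, 0.1621]
ee_rot: [-1.993, 2.426, -0.004]
contact_force: [5.7, 1.5, -8.3]
finger_gap: 0.0149
grip_force: 59.0
```

```bash
python3 - <<'E'
from m import *
s=robot.state();print(s['time_s'],s['joint_positions'].round(2),s['eef_pos'].round(4),s['contact_force'].round(2),s['ft_torque'].round(2),s['finger_gap'],s['grip_force'])
E
```

```text
7.5 [ 0.41  0.23 -0.43  0.9  -0.   -0.96] [0.4332 0.19   0.1621] [ 5.71  1.48 -8.33] [ 0.26 -1.24 -0.  ] 0.014889239184266155 59.000243773916736
```

>>> play_rows([
  [0,0,0,0,0,0],
  [0,0,0,0,0,0],
  [0,0,0,0,0,0],
  [0,0,0,0,0,0],
  [0,0,0,0,0,0],
  [0,0,0,0,0,0],
], jaw=0.2)

```text
time_s: 8.1
eef_pos: [0.4318, 0.1903, 0.1622]
ee_rot: [1.996, -2.426, 0.0]
contact_force: [0.1, -0.3, 0.2]
finger_gap: 0.0512
grip_force: 0.0
```

>>> play_rows([
  [0,0,0.2,0,0,0],
  [0,0,0.4,0,0,0],
  [0,0,0.6,0,0,0],
  [0,0,0.8,0,0,0],
  [0,0,0.8,0,0,0],
])

```text
time_s: 8.6
eef_pos: [0.4338, 0.1911, 0.2613]
ee_rot: [-1.993, 2.421, -0.003]
contact_force: [0.2, 0.4, 0.1]
finger_gap: 0.0512
grip_force: 0.0
```

```bash
python3 - <<'E'
from m import *
s=robot.state();print(s['time_s'],s['eef_pos'].round(4),s['contact_force'].round(2),s['finger_gap'])
im,d,W=cloud("wrist"); cv2.imwrite("pics/w3.png",im)
m=(im.max(2)<70)&(np.abs(W[...,0]-.432)<.06)&(np.abs(W[...,1]-.19)<.06)
rect(m,W,"bar wrist",.136,.19)
m=(im.max(2)<70)&(np.abs(W[...,0]-.557)<.03)&(np.abs(W[...,1]-.056)<.03)
try: rect(m,W,"handle",.11,.15)
except Exception as e: print(e)
E
```

```text
8.6 [0.4338 0.1911 0.2613] [0.16 0.44 0.13] 0.05116331780479021
bar wrist 2455 rect mm [array([433.1, 190.3]), array([68.6, 15.7]), np.float64(79.0)] mean [0.4328 0.1877 0.1613] z med 0.1617
handle 2055 rect mm [array([557.9,  57.7]), array([27. , 24.6]), np.float64(71.1)] mean [0.5551 0.0587 0.127 ] z med 0.1297
```

View pics/w3.png

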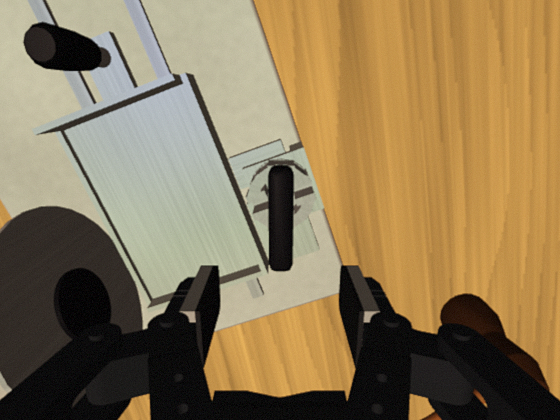

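The wrist view shows the T-bar standing up by itself at (281,217), turned to 79° in the world, with its top at 0.162, so it's in the notch. The handle is at about (45,45) in that view, world (0.558, 0.057). I'll go to the handle next.

>>> play_rows([
  [0.26,-0.28,0,0,0,0.06],
  [0.52,-0.56,0,0,0,0.12],
  [0.78,-0.84,0,0,0,0.18],
  [0.98,-1.0,0,0,0,0.23],
  [0.98,-1.0,0,0,0,0.23],
])

```text
time_s: 9.15
eef_pos: [0.5517, 0.0677, 0.2561]
ee_rot: [2.379, -2.05, 0.0]
contact_force: [-0.5, 0.3, -0.2]
finger_gap: 0.0511
grip_force: 0.0
```

>>> play_rows([
  [0.05,-0.12,-0.15,0,0,0],
  [0.05,-0.12,-0.4,0,0,0],
  [0.05,-0.12,-0.6,0,0,0],
  [0.05,-0.12,-0.6,0,0,0],
  [0.05,-0.12,-0.6,0,0,0],
], jaw=0.5)

```text
time_s: 9.65
eef_pos: [0.5544, 0.0562, 0.1855]
ee_rot: [2.382, -2.046, -0.003]
contact_force: [0.5, -0.8, 0.3]
finger_gap: 0.064
grip_force: 0.0
```

```bash
python3 - <<'E'
from m import *
s=robot.state();print(s['time_s'],s['eef_pos'].round(4),s['ee_rot'],s['contact_force'].round(2),s['finger_gap'],s['joint_positions'].round(2))
im,d,W=cloud("wrist"); cv2.imwrite("pics/w4.png",im)
E
```

```text
9.65 [0.5544 0.0562 0.1855] [ 2.38205062 -2.04563538 -0.00291609] [ 0.47 -0.82  0.34] 0.06402491349393055 [ 0.1   0.35 -0.19  1.03  0.   -1.62]
```

View pics/w4.png

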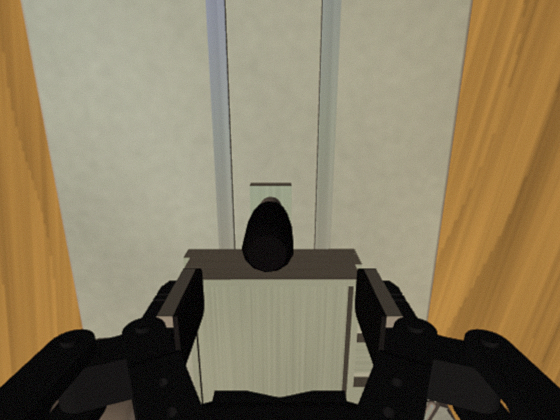

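The wrist view shows the handle at (268,235), between the fingers and 2–3 mm to the +x side. I'll go down, grip it and pull.

>>> play_rows([
  [0.02,0.01,-0.2,0,0,0],
  [0.02,0.01,-0.4,0,0,0],
  [0.02,0.01,-0.57,0,0,0],
  [0.02,0.01,-0.57,0,0,0],
])

```text
time_s: 10.1
eef_pos: [0.5566, 0.0573, 0.1166]
ee_rot: [2.382, -2.045, -0.003]
contact_force: [-1.2, 0.1, -0.7]
finger_gap: 0.0637
grip_force: 0.0
```

>>> play_rows([
  [0,0,0,0,0,0],
  [0,0,0,0,0,0],
  [0,0,0,0,0,0],
  [0,0,0,0,0,0],
  [0,0,0,0,0,0],
  [0,0,0,0,0,0],
], jaw=-1, squeeze=30)

```text
time_s: 10.7
eef_pos: [0.5602, 0.0574, 0.1199]
ee_rot: [-2.38, 2.044, -0.006]
contact_force: [1.3, 0.3, 6.7]
finger_gap: 0.0275
grip_force: 30.1
```

>>> play_rows([
  [0.03,-0.2,0,0,0,0],
  [0.06,-0.4,0,0,0,0],
  [0.09,-0.6,0,0,0,0],
  [0.12,-0.8,0,0,0,0],
  [0.12,-0.8,0,0,0,0],
])

```text
time_s: 11.2
eef_pos: [0.5754, -0.042, 0.1199]
ee_rot: [-2.378, 2.049, -0.01]
contact_force: [3.6, -1.6, 5.2]
finger_gap: 0.0274
grip_force: 30.1
```

>>> play_rows([
  [0.02,-0.12,0,0,0,0],
  [0.035,-0.23,0,0,0,0],
  [0.05,-0.34,0,0,0,0],
  [0.05,-0.34,0,0,0,0],
  [0.05,-0.34,0,0,0,0],
])

```text
time_s: 11.7
eef_pos: [0.5813, -0.0808, 0.1199]
ee_rot: [-2.38, 2.046, -0.01]
contact_force: [3.8, -2.4, 5.0]
finger_gap: 0.0275
grip_force: 30.4
```

```bash
python3 -c "
from h import *
s=robot.state();print(s['time_s'],s['eef_pos'].round(4),s['contact_force'].round(2),s['finger_gap'])"
```

```text
11.7 [ 0.5813 -0.0808  0.1199] [ 3.82 -2.37  5.01] 0.0274639739801057
```

>>> play_rows([
  [0.003,-0.02,0,0,0,0],
  [0.006,-0.04,0,0,0,0],
  [0.006,-0.04,0,0,0,0],
  [0.006,-0.04,0,0,0,0],
])

```text
time_s: 12.1
eef_pos: [0.5814, -0.0811, 0.1198]
ee_rot: [-2.378, 2.039, 0.001]
contact_force: [3.3, 9.5, 7.0]
finger_gap: 0.0271
grip_force: 30.6
```

>>> play_rows([
  [0,0,0,0,0,0],
  [0,0,0,0,0,0],
  [0,0,0,0,0,0],
  [0,0,0,0,0,0],
  [0,0,0,0,0,0],
], jaw=0.5)

```text
time_s: 12.6
eef_pos: [0.5786, -0.0848, 0.1174]
ee_rot: [2.382, -2.047, -0.001]
contact_force: [1.1, 0.7, -0.8]
finger_gap: 0.0641
grip_force: 0.0
```

>>> play_rows([
  [0,0,0.25,0,0,0],
  [0,0,0.5,0,0,0],
  [0,0,0.75,0,0,0],
  [0,0,0.95,0,0,0],
  [0,0,0.95,0,0,0],
])

```text
time_s: 13.1
eef_pos: [0.5812, -0.085, 0.2355]
ee_rot: [-2.38, 2.045, -0.01]
contact_force: [0.6, -0.0, 0.6]
finger_gap: 0.0643
grip_force: 0.0
```

```bash
python3 - <<'E'
from m import *
s=robot.state();print(s['time_s'],s['eef_pos'].round(4),s['contact_force'].round(2))
im,d,W=cloud("wrist"); np.savez("w5.npz",im=im,W=W);cv2.imwrite("pics/w5.png",im)
m=(im.max(2)<70)&(np.abs(W[...,0]-.58)<.035)&(np.abs(W[...,1]+.08)<.035)
rect(m,W,"handle",.118,.15)
im,d,W=cloud("top"); np.savez("top5.npz",im=im,W=W); cv2.imwrite("pics/top5.png",im)
m=(im.max(2)<60)&(np.abs(W[...,0]-.432)<.06)&(np.abs(W[...,1]-.19)<.06)
rect(m,W,"bar",.136,.19)
rect((np.abs(W[...,0]-.56)<.09)&(np.abs(W[...,1]-.05)<.12),W,"tray",.044,.056)
E
```

```text
13.1 [ 0.5812 -0.085   0.2355] [ 0.56 -0.05  0.64]
handle 1349 rect mm [array([581.8, -81.9]), array([26.2, 27.3]), np.float64(2.2)] mean [ 0.5817 -0.0844  0.1293] z med 0.1308Traceback (most recent call last):
  File "<stdin>", line 8, in <module>
  File "m.py", line 5, in rect
    k=1+np.argmax(st[1:,4]); P=W[l==k]
        ~~~~~~~~~^^^^^^^^^^
    return _wrapfunc(a, 'argmax', axis=axis, out=out, **kwds)
    return bound(*args, **kwds)
ValueError: attempt to get argmax of an empty sequence
```

The force rose to 9.5 N and the carriage didn't move further, so it's at its stop. The handle is at (0.5815, -0.082), which puts the tray centre at (0.5615, 0.0485). Now the cheese.

>>> play_rows([
  [0.05,-0.27,0,0,0,-0.03],
  [0.1,-0.53,0,0,0,-0.06],
  [0.15,-0.8,0,0,0,-0.1],
  [0.15,-0.8,0,0,0,-0.1],
], jaw=1)

```text
time_s: 13.6
eef_pos: [0.5966, -0.1839, 0.2292]
ee_rot: [2.216, -2.224, -0.002]
contact_force: [-0.2, 0.2, -0.3]
finger_gap: 0.0856
grip_force: 0.0
```

>>> play_rows([
  [0.05,-0.27,0,0,0,-0.03],
  [0.1,-0.53,0,0,0,-0.06],
  [0.15,-0.8,0,0,0,-0.1],
  [0.15,-0.8,0,0,0,-0.1],
  [0.15,-0.8,0,0,0,-0.1],
])

```text
time_s: 14.1
eef_pos: [0.6141, -0.2762, 0.2297]
ee_rot: [2.05, -2.38, -0.006]
contact_force: [0.2, -0.2, -0.3]
finger_gap: 0.0852
grip_force: 0.0
```

```bash
python3 - <<'E'
from m import *
s=robot.state();print(s['time_s'],s['eef_pos'].round(4),s['ee_rot'].round(3),s['joint_positions'].round(2))
im,d,W=cloud("wrist");cv2.imwrite("pics/w6.png",im); h=cv2.cvtColor(im,cv2.COLOR_BGR2HSV)
m=(h[...,0]>18)&(h[...,0]<35)&(h[...,1]>60)
rect(m,W,"cheese",.048,.062)
im,d,W=cloud("top")
m=(im.max(2)<60)&(np.abs(W[...,0]-.432)<.06)&(np.abs(W[...,1]-.19)<.06)
rect(m,W,"bar",.136,.19)
m=(im.max(2)<70)&(np.abs(W[...,0]-.58)<.035)&(np.abs(W[...,1]+.08)<.035)
rect(m,W,"handle",.11,.15)
rect((np.abs(W[...,0]-.56)<.09)&(np.abs(W[...,1]-.05)<.12),W,"tray",.044,.056)
E
```

```text
14.1 [ 0.6141 -0.2762  0.2297] [ 2.05  -2.38  -0.006] [-0.42  0.53  0.22  1.26  0.   -1.84]
cheese 7110 rect mm [array([ 620.5, -277.1]), array([108.5,  48.6]), np.float64(82.2)] mean [ 0.6202 -0.2803  0.0545] z med 0.0545
bar 179 rect mm [array([432.1, 189.8]), array([66.2, 13.8]), np.float64(81.1)] mean [0.4322 0.1879 0.1625] z med 0.1625
handle 96 rect mm [array([578.3, -82. ]), array([22.4, 20.4]), np.float64(0.5)] mean [ 0.5765 -0.0814  0.1296] z med 0.1312
tray 3507 rect mm [array([564.8,  51.9]), array([123.3, 178.5]), np.float64(9.1)] mean [0.5632 0.0522 0.0503] z med 0.0503
```

>>> play_rows([
  [0.035,0,-0.25,0,0,0],
  [0.035,0,-0.5,0,0,0],
  [0.035,0,-0.75,0,0,0],
  [0.035,0,-0.95,0,0,0],
  [0.035,0,-0.95,0,0,0],
])

```text
time_s: 14.7
eef_pos: [0.6161, -0.2736, 0.1136]
ee_rot: [2.051, -2.375, -0.013]
contact_force: [-0.8, -0.2, -0.8]
finger_gap: 0.0854
grip_force: 0.0
```

>>> play_rows([
  [0,0,-0.2,0,0,0],
  [0,0,-0.4,0,0,0],
  [0,0,-0.55,0,0,0],
  [0,0,-0.55,0,0,0],
])

```text
time_s: 15.1
eef_pos: [0.6178, -0.275, 0.0504]
ee_rot: [2.051, -2.378, -0.006]
contact_force: [-0.7, -0.5, -0.2]
finger_gap: 0.0858
grip_force: 0.0
```

>>> play_rows([
  [0,0,0,0,0,0],
  [0,0,0,0,0,0],
  [0,0,0,0,0,0],
  [0,0,0,0,0,0],
  [0,0,0,0,0,0],
  [0,0,0,0,0,0],
], jaw=-1, squeeze=40)

```text
time_s: 15.7
eef_pos: [0.6206, -0.277, 0.0539]
ee_rot: [-2.049, 2.379, -0.005]
contact_force: [-0.9, 0.2, 6.3]
finger_gap: 0.049
grip_force: 44.0
```

>>> play_rows([
  [0,0,0.1,0,0,0],
  [0,0,0.3,0,0,0],
  [0,0,0.5,0,0,0],
  [0,0,0.7,0,0,0],
  [0,0,0.9,0,0,0],
  [0,0,0.9,0,0,0],
])

```text
time_s: 16.3
eef_pos: [0.6212, -0.2775, 0.1639]
ee_rot: [-2.048, 2.378, -0.01]
contact_force: [0.4, 0.6, -2.8]
finger_gap: 0.0495
grip_force: 43.0
```

>>> play_rows([
  [-0.02,0.1,0.2,0,0,0.02],
  [-0.06,0.35,0.4,0,0,0.03],
  [-0.1,0.6,0.45,0,0,0.05],
  [-0.16,0.91,0.45,0,0,0.065],
])

```text
time_s: 16.7
eef_pos: [0.6003, -0.1673, 0.2139]
ee_rot: [-2.163, 2.278, -0.002]
contact_force: [0.7, 0.8, -3.3]
finger_gap: 0.0493
grip_force: 43.0
```

>>> play_rows([
  [-0.04,0.25,0,0,0,0.02],
  [-0.08,0.5,0,0,0,0.03],
  [-0.12,0.7,0,0,0,0.05],
  [-0.16,0.91,0,0,0,0.065],
])

```text
time_s: 17.1
eef_pos: [0.5795, -0.057, 0.2121]
ee_rot: [2.272, -2.167, -0.003]
contact_force: [-0.1, -0.3, -3.1]
finger_gap: 0.0496
grip_force: 42.8
```

>>> play_rows([
  [-0.04,0.25,0,0,0,0.02],
  [-0.08,0.5,0,0,0,0.03],
  [-0.12,0.7,0,0,0,0.05],
  [-0.16,0.91,0,0,0,0.065],
  [-0.16,0.91,0,0,0,0.065],
  [-0.16,0.91,0,0,0,0.065],
])

```text
time_s: 17.7
eef_pos: [0.5607, 0.0514, 0.2125]
ee_rot: [2.375, -2.053, -0.002]
contact_force: [-0.3, -0.4, -3.4]
finger_gap: 0.0492
grip_force: 42.9
```

```bash
python3 - <<'E'
from m import *
s=robot.state();print(s['time_s'],s['eef_pos'].round(4),s['ee_rot'].round(3),s['contact_force'].round(2),s['finger_gap'])
im,d,W=cloud("scene");cv2.imwrite("pics/s7.png",cv2.resize(im[150:310,270:470],(750,600)))
E
```

```text
17.7 [0.5607 0.0514 0.2125] [ 2.375e+00 -2.053e+00 -2.000e-03] [-0.32 -0.42 -3.36] 0.04923936768466142
```

View pics/s7.png

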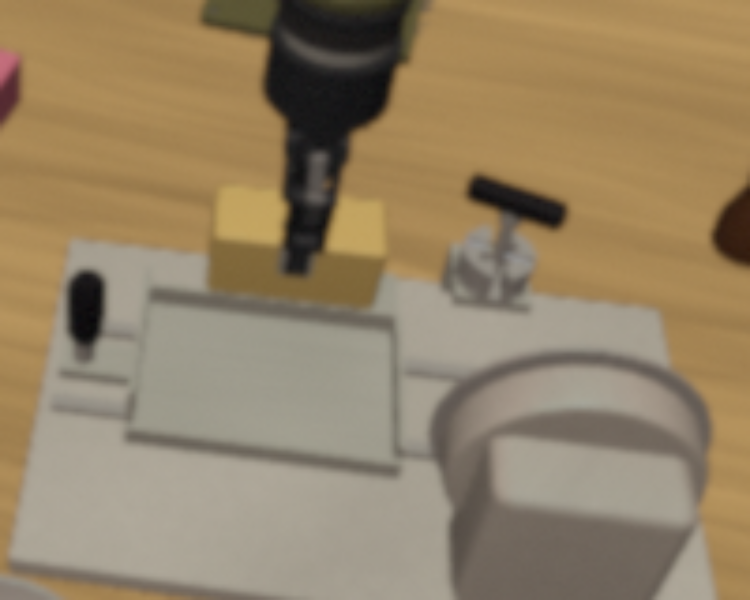

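The scene crop shows the cheese level in the gripper at (295,245), above the tray at (270,380). The T-bar is up at (515,200) and the carriage is at its end. I'll lower the cheese, slowing for the last 15 mm.

>>> play_rows([
  [0.01,0,-0.2,0,0,0],
  [0.01,0,-0.4,0,0,0],
  [0.01,0,-0.55,0,0,0],
  [0.01,0,-0.68,0,0,0],
  [0.01,0,-0.77,0,0,0],
  [0.01,0,-0.81,0,0,0],
  [0.01,0,-0.84,0,0,0],
  [0.01,0,-0.84,0,0,0],
])

```text
time_s: 18.55
eef_pos: [0.563, 0.0509, 0.113]
ee_rot: [-2.375, 2.056, -0.0]
contact_force: [-0.5, 0.4, -2.6]
finger_gap: 0.049
grip_force: 42.9
```

>>> play_rows([
  [0,0,-0.015,0,0,0],
  [0,0,-0.03,0,0,0],
  [0,0,-0.045,0,0,0],
  [0,0,-0.06,0,0,0],
  [0,0,-0.06,0,0,0],
  [0,0,-0.06,0,0,0],
])

```text
time_s: 19.15
eef_pos: [0.5628, 0.0511, 0.1057]
ee_rot: [2.375, -2.056, -0.0]
contact_force: [-0.5, -0.0, -3.4]
finger_gap: 0.0494
grip_force: 42.9
```

Still carrying the full weight, so I'll go on down in small steps.

>>> play_rows([
  [0,0,-0.008,0,0,0],
  [0,0,-0.016,0,0,0],
  [0,0,-0.016,0,0,0],
  [0,0,-0.016,0,0,0],
])

```text
time_s: 19.55
eef_pos: [0.5629, 0.0511, 0.104]
ee_rot: [-2.375, 2.056, -0.0]
contact_force: [-0.3, -0.4, -0.4]
finger_gap: 0.0491
grip_force: 43.0
```

The floor now carries the weight, so I'll release and retreat.

>>> play_rows([
  [0,0,-0.005,0,0,0],
  [0,0,-0.005,0,0,0],
])

```text
time_s: 19.75
eef_pos: [0.5629, 0.0511, 0.104]
ee_rot: [-2.375, 2.056, -0.001]
contact_force: [-2.2, 0.0, 4.4]
finger_gap: 0.0489
grip_force: 43.7
```

>>> play_rows([
  [0,0,0,0,0,0],
  [0,0,0,0,0,0],
  [0,0,0,0,0,0],
  [0,0,0,0,0,0],
  [0,0,0,0,0,0],
], jaw=0.5)

```text
time_s: 20.25
eef_pos: [0.5629, 0.0511, 0.1031]
ee_rot: [2.375, -2.056, -0.0]
contact_force: [0.3, 0.0, -0.2]
finger_gap: 0.0638
grip_force: 0.0
```

>>> play_rows([
  [0,0,0.1,0,0,0],
  [0,0,0.3,0,0,0],
  [0,0,0.6,0,0,0],
  [0,0,0.95,0,0,0],
  [0,0,0.95,0,0,0],
])

```text
time_s: 20.75
eef_pos: [0.5667, 0.0514, 0.2242]
ee_rot: [-2.369, 2.05, -0.013]
contact_force: [1.9, -0.4, 0.4]
finger_gap: 0.0645
grip_force: 0.0
```

>>> play_rows([
  [-0.1,-0.3,0.3,0,0,0],
  [-0.2,-0.6,0.5,0,0,0],
  [-0.3,-0.95,0.5,0,0,0],
])

```text
time_s: 21.05
eef_pos: [0.5285, -0.0637, 0.2816]
ee_rot: [-2.374, 2.051, -0.01]
contact_force: [0.1, -0.1, 0.2]
finger_gap: 0.0639
grip_force: 0.0
```

>>> play_rows([
  [-0.1,-0.3,0,0,0,0],
  [-0.2,-0.6,0,0,0,0],
  [-0.3,-0.95,0,0,0,0],
  [-0.3,-0.95,0,0,0,0],
  [-0.3,-0.95,0,0,0,0],
])

```text
time_s: 21.55
eef_pos: [0.4904, -0.1777, 0.2774]
ee_rot: [-2.373, 2.059, 0.0]
contact_force: [0.1, -0.2, -0.4]
finger_gap: 0.0641
grip_force: 0.0
```

```bash
python3 - <<'E'
from m import *
s=robot.state();print(s['time_s'],s['eef_pos'].round(4),s['contact_force'].round(2))
im,d,W=cloud("top");cv2.imwrite("pics/t8.png",im); h=cv2.cvtColor(im,cv2.COLOR_BGR2HSV)
rect((h[...,0]>18)&(h[...,0]<35)&(h[...,1]>60)&(np.abs(W[...,1]-.05)<.12),W,"cheese",.09,.12)
for n,M,a,b in(("bar",(np.abs(W[...,0]-.432)<.06)&(np.abs(W[...,1]-.19)<.06)&(im.max(2)<60),.136,.19),
 ("handle",(im.max(2)<70)&(np.abs(W[...,0]-.58)<.035)&(np.abs(W[...,1]+.08)<.035),.11,.15),
 ("jar",(np.abs(W[...,0]-.452)<.05)&(np.abs(W[...,1]+.27)<.05),.09,.115),
 ("mug",(np.abs(W[...,0]-.505)<.06)&(np.abs(W[...,1]+.43)<.06),.08,.1)):
  try: rect(M,W,n,a,b)
  except Exception: print(n,"hidden")
E
```

```text
21.55 [ 0.4904 -0.1777  0.2774] [ 0.11 -0.2  -0.35]
cheese 1043 rect mm [array([561.8,  51.8]), array([ 51.2, 110.9]), np.float64(9.3)] mean [0.5601 0.0505 0.1045] z med 0.1049
bar 184 rect mm [array([431.6, 189.8]), array([66.1, 14.9]), np.float64(81.3)] mean [0.432  0.1878 0.1622] z med 0.1625
handle hidden
jar 260 rect mm [array([ 449.8, -283.2]), array([28.2, 57.8]), np.float64(81.5)] mean [ 0.45   -0.2815  0.1002] z med 0.1003
mug 240 rect mm [array([ 504.7, -427.2]), array([74.2, 75. ]), np.float64(26.7)] mean [ 0.5047 -0.4276  0.0885] z med 0.0893
```

View pics/t8.png

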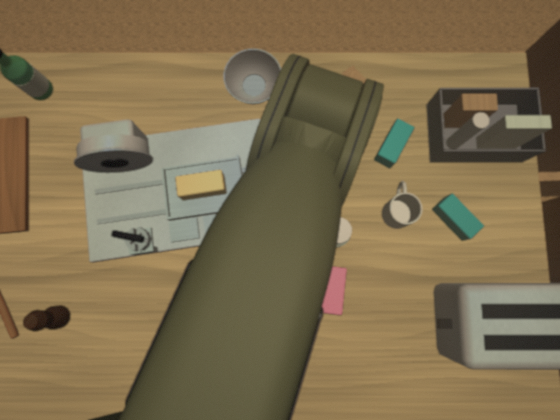

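The top view shows the cheese flat in the tray at (200,184), its top at 0.105. The bar is up at (128,237), the jar and mug are in place, and the arm is clear.

```bash
python3 -c "
from station import robot
print(robot.sign_off())"
```

```text
the job is handed in; nothing more can be done
None
```

The job is handed in at about 22 s of the 72 s allowed, and no verdict came back: the plunger is up in its rest notch, the carriage at its loading-end stop, the cheese flat in the tray, and the jar and mug were left untouched.

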